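Locate a metal sample on the spectrometer stage

ROBOT

A 7-joint arm with a two-finger parallel gripper is mounted at the origin on the work surface. World frame = base frame: x ahead of the robot, y to its left, z up, the work surface at z = 0. Lengths are in m, angles in rad, forces in N, time in s.
With the tool pointing down it reaches from about 0.4 to 0.85 m from the base axis. Payload 4.5 kg.
Tool frame: the origin (TCP) lies at the very end of the fingers, on their centre line; the grasp point (between the pads) lies 19 mm behind it; z points along the fingers, y is the line along which they close (so a half turn about z gives the same grasp; the last joint's range is limited). The gripper opens to 88 mm and grips with 3 to 60 N. Pads are 18 mm wide; open, the fingers measure 123 mm over their backs; the gripper's body (75 mm by 187 mm) begins 45 mm behind the grasp point.
Start: joints at [-1.098, 0.689, -0.195, 1.565, 0.157, 0.902, -0.215], TCP at [0.266, 0.566, 0.239] pointing down, gripper open.
Joint ranges: [-3.01, 3.01], [-0.46, 2.08], [-1.47, 1.51], [0.13, 2.56], [-1, 4.14], [0.04, 2.09], [-2.66, 2.66]. Speed limits (rad/s): [2.57, 2.57, 3.14, 3.14, 3.14, 3.14, 3.14].

INTERFACE

Orientations are given as a unit quaternion [x, y, z, w].
In Python, from plant import r, eyes, nets gives the robot as it stands.
- The arm moves only by the shell command python3 -m pendant 'ROWS' [FORCE]. ROWS is JSON, a list of rows, each an object of numbers: "claw": the opening, from 0 (shut) to 1 (fully open); "dx", "dy", "dz": the shift along the world's x, y, z in mm; "twist": the turn about the world's z in rad. In form: [{"claw": .., "dx": .., "dy": .., "dz": .., "twist": ..}, ...]. A call has 1 to 8 rows; each row is the pose to reach, as a shift and turn from the pose commanded when the call began; what a row does not reach only later rows make up. A row lasts 1/10 s, in which the tool goes at most 50 mm and 8.59 degrees, less where a joint would pass 70% of its speed; a pose out of reach is approached as far as the arm can. A call with a gripper value outside its range is refused whole. The fingers move at their own pace and stop on an object; FORCE is the grip in N (left out, the last holds). Time passes only in rows, so rows that repeat a pose let the fingers close. It gives the time, the measured TCP pose, the force, the opening and the grip force at its end, in the units of the state.
- r.get_state(): the state, without advancing time (a new reading comes with each control period).
- eyes.snapshot(name): name is "scene" or "top"; returns (picture, depth): 420x560x3 uint8, blue, green, red; 420x560 float32, m along the optical axis (not along the pixel's ray), 0 where there is no reading.
- eyes.camera_info(name): a dict with "K" (3x3 intrinsics, pixels), "world_to_cam" (4x4, takes a point from world to camera coordinates). Camera axes: x right, y down, z forward; pixel columns grow to the right and rows downward; lengths in m; the calibration is good to about 2 mm. A picture is of the moment at which its call begins. camera_info takes no time and is no camera call.
- r.finish_job(): hands the job in; it is judged then, once.
Trained networks look in the newest picture that a camera, given by its name, has taken for a name from the list of things; names that differ only in an ending like _2 or _b are one class to them, and where a whole thing is asked for, a point or a joint stands for the part that bears it (a point fixed in the world has none). Each returns a list of dicts, best first, with "confidence" (0 to 1); they miss things now and then, are a little off and sometimes report something else, mostly with a low value. They report only what shows in the picture. A call takes as long as a camera call. They do not tell look-alikes from the thing itself.
- nets.spot_in(camera, query): "box" ([left, top, width, height] as shares, 0 to 1, of the picture: columns of its width, rows of its height, round what is visible of it).
- nets.place_of(camera, query): "position" ([column, row] as shares, 0 to 1, of the picture: columns of its width, rows of its height: a listed point, or the origin of a listed thing).
The state is a dict: "clock": time; "q": joint angles; "qd": joint speeds; "joint_torque": joint torques, N m; "tool_pos": TCP position; "eef_rot": TCP orientation; "contact_force": force on the tool from outside, world axes, zero at the start; "moment": the same for the moment, N m; "opening": opening from 0.0 (shut) to 1.0 (fully open); "finger_force": force on a finger pad.
Only numpy, scipy, OpenCV 4.12 (cv2) and the standard library are available. Lean on these libraries where they do the work, as an engineer would, in place of code of your own. Each camera call takes 0.05 s, during which the arm holds its last target. There are 200 camera calls.

TASK

Without gripping or lifting anything, push the wide steel sample disc along the stage into the corner of the two fences until it touches both of them. Then push the hold-down arm by its upright pin all the way round to its stop, so that it stands over the disc. Keep the disc flat on the stage, and leave the narrow reference sample and the things on the bench where they are.

Things in the scene. Friction and masses are not known exactly. Their poses are not given: they have to be found in the camera images.
- stage: Fixed dark steel plate, 250 (x) by 300 (y) by 12 mm, flat on the bench, turned up to 16 degrees either way; origin at the centre of its underside, z up. Two aluminium fences on it, 20 mm high, 12 thick: the back fence's inner (-x) face is at x = 70 mm, from y = -108 to 82; the end fence's inner (-y) face is at y = 70, from x = 12 to 82. They meet in an inner corner at (70, 70).
- nest (a point): Point on the stage's top where the middle of the wide disc's underside is when it touches both fences: (+45, +45, +12) mm in the stage's frame, with the stage's axes.
- sample: The wide steel sample disc, 50 mm in diameter, 30 mm high, about 0.5 kg, loose, standing flat on the stage on the side nearer to the robot; origin at the centre of its underside. Slides with ordinary friction (2 to 6 N); push it low, under 20 mm above the plate.
- reference: The narrow reference sample, a steel cylinder 30 mm in diameter and 40 mm high, loose and standing on the stage beside the wide disc, to its left or right (at least 20 mm between them). To be left alone. Origin at the centre of its underside.
- pivot (a point): Foot of the arm's upright pivot axis, on the stage's top at (+100, +125, +12) mm in the stage's frame, outside the fences' corner. A post with the arm's hub, 28 mm in diameter, stands here up to 67 mm above the stage's underside.
- clamp (a joint): Angle of the aluminium hold-down arm about pivot, rad. 0: the arm points along the stage's -x, outside the end fence; grows counter-clockwise seen from above (the free end moves to -y, over the end fence); 0.97: at its stop, the free end over the nest. Starts at 0 to 0.25. Arm 14 mm wide, underside 8 mm above the disc's top. Light friction, 1 to 2 N at the pin; stays where left.
- clamp_handle (a point): Middle of the upright black pin at the arm's free end, 97 mm from the pivot: 12 mm in diameter, standing 27 mm above the arm, from 61 to 88 mm above the stage's underside; this point is 75 mm above it.
- jar: Closed glass jar, 64 mm in diameter, 90 mm high, on the bench right of the stage. Leave alone. Origin at the centre of its underside.
- mug: White mug, 76 mm in diameter, 90 mm high, on the bench left of the stage. Leave alone. Origin at the centre of its underside.
- brush: Hand brush lying on the bench right of the stage. Leave alone. Origin on its underside, near the middle of its length.
There are look-alikes about, which are no part of the job. Leave any orange or pink look-alike of the sample alone.

How it is judged:
By the outcome, as a careful person would: the job done as asked, in the order asked, and still so for the second after the job is handed in, with the robot touching nothing.
It also fails if it takes over 51 s, if anything falls off the work surface, if the arm or the gripper's body presses on something with over 40 N, if the wrist force passes 120 N, or if a joint passes its speed limit or range.

## Working session

There is one attempt and no reset: what is moved stays moved. The work goes in short steps, Python scripts to look and compute and a shell command to move; the robot and the scene stay as the last step left them, time stands still between calls to the robot, and variables do not carry over. Pictures are saved under pics/ and viewed, at most 10 in all, crops included, and the job is handed in when it is done.

```bash
ls; mkdir -p pics; cat > h.py <<'E'
import numpy as np, cv2
from plant import r, eyes, nets
def cam(n):
    c=eyes.camera_info(n); return np.array(c["K"]),np.array(c["world_to_cam"])
def proj(n,P):
    K,T=cam(n); P=np.atleast_2d(P); c=P@T[:3,:3].T+T[:3,3]; u=c@K.T; return u[:,:2]/u[:,2:]
def ray(n,uv,z):
    "pixel -> world point on plane z"
    K,T=cam(n); R=T[:3,:3]; o=-R.T@T[:3,3]; d=R.T@np.linalg.inv(K)@np.array([uv[0],uv[1],1.]); return o+d*(z-o[2])/d[2]
def places(n,q,z):
    for d in nets.place_of(n,q)[:4]:
        p=np.array(d["position"])*[560,420]; print(n,q,round(d["confidence"],2),p.round(1),ray(n,p,z).round(4))
E
python3 - <<'E'
from h import *
for n in("top","scene"):
    im,d=eyes.snapshot(n); cv2.imwrite(f"pics/{n}0.png",im); np.save(f"pics/{n}0.npy",d)
    for q,z in(("stage",0),("nest",.012),("sample",.012),("reference",.012),("pivot",.012),("clamp_handle",.075),("jar",0),("mug",0),("brush",0)): places(n,q,z)
print(r.get_state())
E
```

```text
pics
top stage 0.69 [318.5 186.7] [ 0.5502 -0.0888  0.    ]
top stage 0.59 [329.1 218.1] [ 0.4713 -0.1124  0.    ]
top nest 0.74 [295.6 168.2] [ 0.5953 -0.0327  0.012 ]
top sample 0.92 [328.6 218.4] [ 0.4691 -0.1097  0.012 ]
top sample 0.92 [377.9 277.6] [ 0.3271 -0.2205  0.012 ]
top sample 0.68 [221.6 255.1] [0.3851 0.1481 0.012 ]
top sample 0.6 [310.3 274.6] [ 0.3364 -0.0619  0.012 ]
top reference 0.66 [362.5 208.7] [ 0.4915 -0.1926  0.012 ]
top pivot 0.67 [259.5 156. ] [0.6281 0.0564 0.012 ]
top clamp_handle 0.59 [273.4 190.1] [0.5283 0.0213 0.075 ]
top jar 0.6 [429.9 177.5] [ 0.569  -0.3663  0.    ]
top mug 0.65 [130.2 181.8] [0.5704 0.3806 0.    ]
top brush 0.87 [425.7 256.8] [ 0.3742 -0.3408  0.    ]
top brush 0.29 [129.  180.2] [0.5746 0.3838 0.    ]
scene stage 0.88 [278.1 261.6] [ 0.5564 -0.0933  0.    ]
scene nest 0.7 [297.7 248.9] [ 0.579  -0.0334  0.012 ]
scene sample 0.65 [177.8 252.7] [ 0.3228 -0.2237  0.012 ]
scene sample 0.58 [246.2 250.9] [ 0.4694 -0.1167  0.012 ]
scene sample 0.53 [218.4 227. ] [ 0.3398 -0.079   0.012 ]
scene reference 0.48 [233.2 271.8] [ 0.4913 -0
[... 301 characters left out ...]
': 1.0, 'q': array([-1.0982179 ,  0.6890795 , -0.19460855,  1.5653304 ,  0.15728263,
        0.90250733, -0.21508893]), 'qd': array([ 0.00042168, -0.00152104,  0.00069013, -0.00058174, -0.00061314,
        0.00053258,  0.00143005]), 'joint_torque': array([-4.74304670e-04, -5.27481365e+01, -1.26768429e+00, -1.53744507e+01,
       -5.19433105e-02, -8.48252421e-04,  2.05527670e-05]), 'tool_pos': array([0.26549346, 0.56581336, 0.23874761]), 'eef_rot': array([ 2.17617411e-01,  9.76034150e-01,  3.01423710e-05, -5.86288884e-06]), 'contact_force': array([ 0.09339996,  0.48863177, -0.19749514]), 'moment': array([0.03735504, 0.02741023, 0.00532548]), 'finger_force': 0.0, 'opening': 0.9961189176894495}
```

View pics/top0.png

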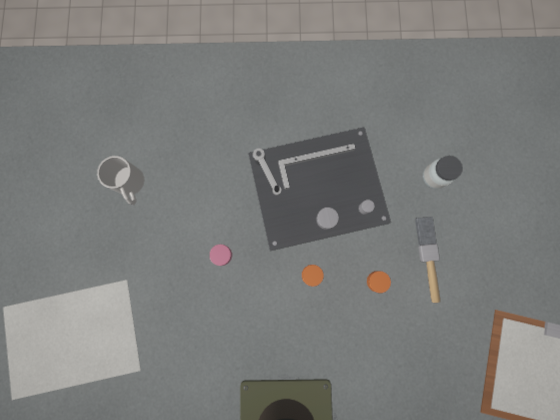

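View pics/scene0.png

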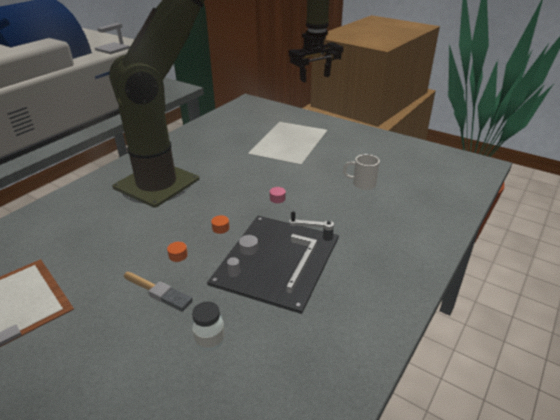

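The top view shows the grey wide disc at (328,218) on the plate and the narrow reference at (367,207). Look-alikes are orange at (313,275) and (379,282) and pink at (220,255). I choose the steel one on the stage at (328,218). The clamp pin is at about (277,188). Next I'll fit the geometry and check it in a close crop.

```bash
cat > fit.py <<'E'
from h import *
from scipy.optimize import minimize
im=cv2.imread("pics/top0.png"); g=im.max(2).astype(np.uint8)
print("bench",np.median(g[300:330,200:260]),"plate",np.median(g[180:200,300:330]))
m=((cv2.GaussianBlur(g,(3,3),0)<62)*255).astype(np.uint8); m[:110]=0;m[270:]=0;m[:,:235]=0;m[:,:][:,405:]=0
m=cv2.morphologyEx(m,cv2.MORPH_CLOSE,np.ones((15,15)))
c=max(cv2.findContours(m,0,2)[0],key=cv2.contourArea)
W=np.array([ray("top",p[0],.012)[:2] for p in c]).astype(np.float32)
R=cv2.minAreaRect(W); print("rect",R)
# IoU fit of 250x300 rectangle in image
def poly(x,y,a,pts,z=.012):
    R=np.array([[np.cos(a),-np.sin(a)],[np.sin(a),np.cos(a)]]); P=np.array(pts)@R.T+[x,y]; return proj("top",np.c_[P,np.full(len(P),z)])
def cost(v):
    k=np.zeros(m.shape,np.uint8); cv2.fillPoly(k,[np.round(poly(*v,[(.125,.15),(-.125,.15),(-.125,-.15),(.125,-.15)])*16).astype(int)],255,cv2.LINE_AA,4)
    return np.abs(k.astype(float)-m).sum()/255
best=min((minimize(cost,[.551,-.09,a],method="Nelder-Mead",options=dict(initial_simplex=[[.551,-.09,a],[.556,-.09,a],[.551,-.085,a],[.551,-.09,a+.04]])) for a in np.radians([5,9,13])),key=lambda s:s.fun)
v=best.x; print("stage",v,np.degrees(v[2]),best.fun)
np.save("stage.npy",v)
S=lambda p:poly(*v,[p])
a=v[2];Rm=np.array([[np.cos(a),-np.sin(a)],[np.sin(a),np.cos(a)]])
W=lambda p:Rm@np.array(p)+v[:2]
print("nest",W((.045,.045)),"pivot",W((.1,.125)))
# disc: bright blob around (328,218), at top z=.042 ; reference top .052
for nm,(u,w),z,rad in(("disc",(328,218),.042,.025),("ref",(367,207),.052,.015)):
    o=g[w-22:w+22,u-22:u+22]; t=((o>85)*255).astype(np.uint8)
    cc=min((q for q in cv2.findContours(t,0,1)[0] if cv2.contourArea(q)>30),key=lambda q:np.hypot(*(np.array(cv2.minEnclosingCircle(q)[0])-22)))
    e=cv2.minEnclosingCircle(cc);p=np.array(e[0])+[u-22,w-22]; P=ray("top",p,z)[:2]; print(nm,p,e[1],cv2.boundingRect(cc),"world",P,"stage",Rm.T@(P-v[:2]))
d=np.load("pics/top0.npy")
K,T=cam("top"); print("camera",-T[:3,:3].T@T[:3,3], K[0,0])
crop=cv2.resize(im[115:260,240:400],None,fx=5,fy=4.1,interpolation=cv2.INTER_CUBIC)[:600]
crop=cv2.resize(im[120:260,240:400],None,fx=4,fy=4,interpolation=cv2.INTER_CUBIC)
def dr(P,col): cv2.polylines(crop,[np.round((P-[240,120]+.5)*4).astype(int)],True,col,1)
dr(poly(*v,[(.125,.15),(-.125,.15),(-.125,-.15),(.125,-.15)]),(0,255,0))
dr(poly(*v,[(.07,-.108),(.07,.07),(.012,.07),(.012,.082),(.082,.082),(.082,-.108)],.032),(0,255,255))
for nm,P,rr,z in(("nest",W((.045,.045)),.025,.012),("piv",W((.1,.125)),.014,.067)):
    t=np.linspace(0,6.28,30); dr(proj("top",np.c_[P[0]+rr*np.cos(t),P[1]+rr*np.sin(t),np.full(30,z)]),(255,0,255))
cv2.imwrite("pics/crop1.png",crop)
E
python3 fit.py
```

```text
bench 126.0 plate 83.0
rect ((0.5448841452598572, 0.01518296543508768), (0.002452197717502713, 0.0075073326006531715), 89.24547576904297)
stage [ 1.33294635 -0.79073541  1.15632975] 66.25281422803369 8.0
nest [ 1.30987802 -0.73142392] pivot [ 1.25880012 -0.64886456]
disc [326.8125 218.1875] 11.9456148147583 (9, 11, 24, 23) world [ 0.46599945 -0.10197204] stage [0.28132563 1.0709098 ]
ref [366. 207.] 8.944372177124023 (13, 14, 17, 16) world [ 0.48946622 -0.19256218] stage [0.20785574 1.01294913]
camera [3.54783453e-01 7.35301717e-04 9.36705268e-01] 385.06693029618026
```

View pics/crop1.png

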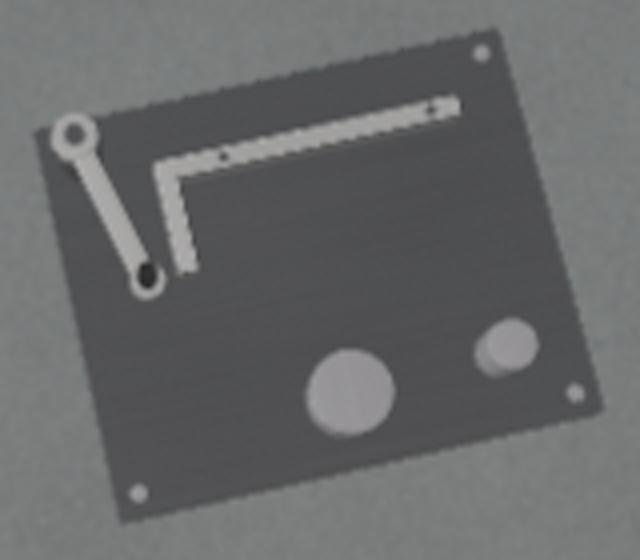

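The crop shows the plate, fences, clamp arm with its pin at crop (147,277), the wide disc at (350,392) and the narrow reference at (507,347). The choice of disc is right; the plate threshold was too low, so I'll raise it.

```bash
sed -i 's/(3,3),0)<62/(3,3),0)<105/; s/(o>85)/(o>130)/' fit.py; python3 fit.py
```

```text
bench 126.0 plate 83.0
rect ((0.5470368266105652, -0.0868859738111496), (0.25062596797943115, 0.30033937096595764), 12.099352836608887)
stage [ 0.54727358 -0.08608486  0.20431547] 11.7064139520152 561.4509803921569
nest [ 0.58220723 -0.03289049] pivot [0.61983148 0.05660485]
disc [327.  217.5] 10.594910621643066 (11, 12, 21, 20) world [ 0.4676107  -0.10246606] stage [-0.0813296   0.00012287]
ref [366. 206.] 7.615873336791992 (14, 15, 15, 12) world [ 0.49181392 -0.1926833 ] stage [-0.0759346  -0.09312861]
camera [3.54783453e-01 7.35301717e-04 9.36705268e-01] 385.06693029618026
```

View pics/crop1.png

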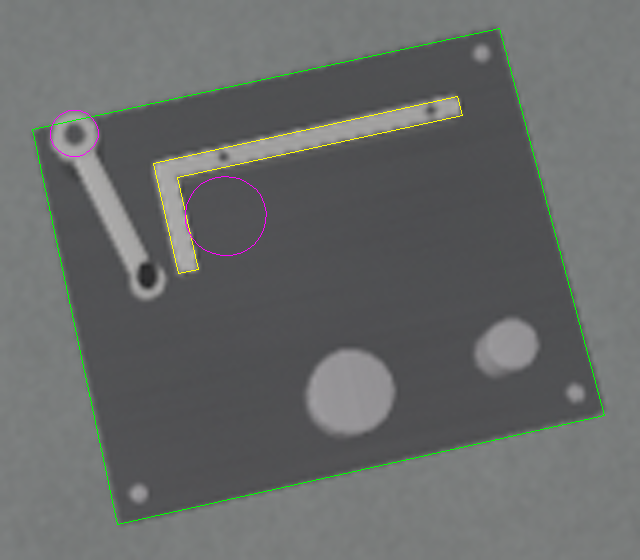

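```bash
cat >> h.py <<'E'
A=np.radians(11.8); C=np.array([.5472,-.0863]); RS=np.array([[np.cos(A),-np.sin(A)],[np.sin(A),np.cos(A)]])
W=lambda x,y: RS@(np.array([x,y])/1e3)+C
S=lambda P: (RS.T@(np.array(P)[:2]-C))*1e3
def where(s=None):
    s=s or r.get_state(); q=s["eef_rot"]; yaw=np.arctan2(1-2*q[0]**2-2*q[2]**2,2*(q[0]*q[1]+q[2]*q[3]))
    return s["tool_pos"],yaw
def go(x,y,z,psi=None):
    "shift mm and twist to stage-frame TCP (mm), z world mm; psi: tool-y line angle rel. stage x (deg)"
    p,yaw=where(); d=(np.r_[W(x,y),z/1e3]-p)*1e3
    t=0 if psi is None else (np.radians(psi)+A-yaw+np.pi/2)%np.pi-np.pi/2
    print("go",(x,y,z,psi),"d",d.round(1),"twist",round(t,3))
def here():
    p,yaw=where(); print("stage",S(p).round(1),"z",round(p[2]*1e3,1),"psi",round(np.degrees(yaw-A),1),"F",r.get_state()["contact_force"].round(1),"t",r.get_state()["clock"])
E
python3 - <<'E'
from h import *
P=ray("top",(276.3,188.3),.088)[:2]; s=S(P); print("pin stage",s, "theta",np.arctan2(125-s[1],100-s[0]), np.hypot(125-s[1],100-s[0]))
print("disc",S([.4676,-.1025]),"ref",S([.4918,-.1927]))
here(); go(-128,0,100,90)
E
```

```text
pin stage [  3.4939292  102.18359249] theta 0.23216155881557482 99.16657780688367
disc [-81.23068019   0.42023403] ref [-75.98763325 -92.82240889]
stage [-142.4  695.9] z 238.7 psi 53.1 F [ 0.1  0.5 -0.2] t 1.0
go (-128, 0, 100, 90) d [ 156.4 -678.3 -138.7] twist 0.645
```

```bash
python3 -m pendant '[{"claw":0.28,"dx":20,"dy":-40,"dz":0,"twist":0.1},{"claw":0.28,"dx":40,"dy":-85,"dz":0,"twist":0.2},{"claw":0.28,"dx":60,"dy":-130,"dz":0,"twist":0.3},{"claw":0.28,"dx":75,"dy":-175,"dz":0,"twist":0.4},{"claw":0.28,"dx":90,"dy":-220,"dz":0,"twist":0.5},{"claw":0.28,"dx":100,"dy":-265,"dz":0,"twist":0.6},{"claw":0.28,"dx":110,"dy":-310,"dz":0,"twist":0.645},{"claw":0.28,"dx":120,"dy":-355,"dz":0,"twist":0.645}]'
python3 -m pendant '[{"claw":0.28,"dx":10,"dy":-45,"dz":0},{"claw":0.28,"dx":16,"dy":-90,"dz":0},{"claw":0.28,"dx":22,"dy":-135,"dz":0},{"claw":0.28,"dx":27,"dy":-180,"dz":0},{"claw":0.28,"dx":32,"dy":-225,"dz":0},{"claw":0.28,"dx":36,"dy":-270,"dz":0},{"claw":0.28,"dx":36,"dy":-320,"dz":0},{"claw":0.28,"dx":36,"dy":-323,"dz":-30}]'
python3 -c "
from h import *
here(); go(-128,0,60,90); print(r.get_state()['opening'])"
```

```text
clock: 1.8
tool_pos: [0.3859, 0.209, 0.2389]
eef_rot: [-0.103, 0.995, 0.0, 0.0]
contact_force: [1.3, -0.1, -0.7]
opening: 0.3
finger_force: 0.0
stage [-97.5 322.1] z 238.9 psi 90.1 F [ 1.3 -0.1 -0.7] t 1.8
go (-128, 0, 60, 90) d [  36.  -321.5 -178.9] twist -0.001
0.30026019583327396validation failed for argument at $[0]...
```

```bash
python3 -m pendant '[{"claw":0.28,"dx":8,"dy":-45,"dz":0,"twist":0},{"claw":0.28,"dx":16,"dy":-90,"dz":0,"twist":0},{"claw":0.28,"dx":22,"dy":-135,"dz":0,"twist":0},{"claw":0.28,"dx":27,"dy":-180,"dz":0,"twist":0},{"claw":0.28,"dx":32,"dy":-225,"dz":0,"twist":0},{"claw":0.28,"dx":36,"dy":-270,"dz":0,"twist":0},{"claw":0.28,"dx":36,"dy":-315,"dz":0,"twist":0},{"claw":0.28,"dx":36,"dy":-322,"dz":-40,"twist":0}]' && python3 -m pendant '[{"claw":0.28,"dx":0,"dy":0,"dz":-40,"twist":0},{"claw":0.28,"dx":0,"dy":0,"dz":-80,"twist":0},{"claw":0.28,"dx":0,"dy":0,"dz":-120,"twist":0},{"claw":0.28,"dx":0,"dy":0,"dz":-140,"twist":0},{"claw":0.28,"dx":0,"dy":0,"dz":-140,"twist":0}]'
python3 -c "
from h import *
here(); go(-128,0,19,90); print(r.get_state()['opening'])
im,d=eyes.snapshot('scene'); cv2.imwrite('pics/s2.png',cv2.resize(im[160:330,140:400],None,fx=3,fy=3))"
```

```text
clock: 2.6
tool_pos: [0.424, -0.1194, 0.2009]
eef_rot: [-0.096, 0.995, -0.003, 0.004]
contact_force: [0.6, -0.3, -1.0]
opening: 0.282
finger_force: 0.0
clock: 3.1
tool_pos: [0.4207, -0.1107, 0.0567]
eef_rot: [-0.104, 0.995, 0.0, -0.002]
contact_force: [0.2, -0.8, -0.7]
opening: 0.28
finger_force: 0.0
stage [-128.8    2. ] z 56.7 psi 90.1 F [ 0.2 -0.8 -0.7] t 3.1
go (-128, 0, 19, 90) d [  1.2  -1.8 -37.7] twist -0.002
0.2799187396586953
```

View pics/s2.png

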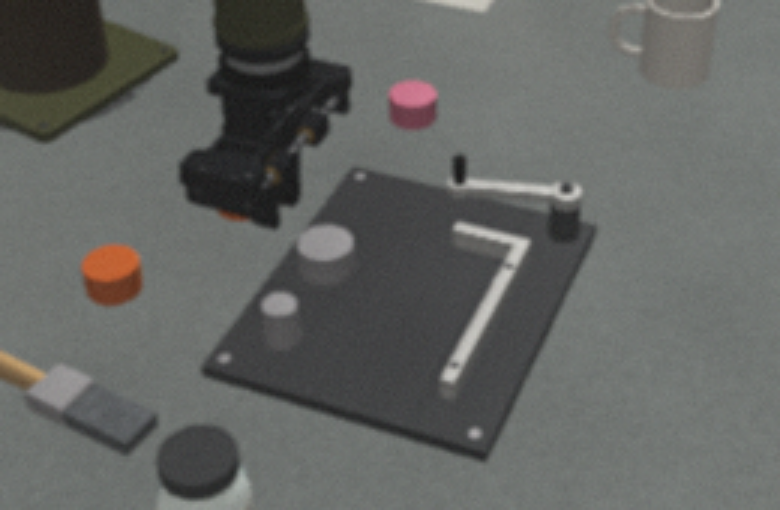

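The scene crop shows the fingers behind the wide disc (crop 325,250), clear of the orange disc, with the reference at (281,320). I'll go down and push along the stage's +x.

```bash
python3 -m pendant '[{"claw":0.28,"dx":1,"dy":-2,"dz":-20,"twist":0},{"claw":0.28,"dx":1,"dy":-2,"dz":-37,"twist":0},{"claw":0.28,"dx":1,"dy":-2,"dz":-37,"twist":0},{"claw":0.28,"dx":6,"dy":-1,"dz":-37,"twist":0},{"claw":0.28,"dx":11,"dy":0,"dz":-37,"twist":0},{"claw":0.28,"dx":16,"dy":1,"dz":-37,"twist":0},{"claw":0.28,"dx":21,"dy":2,"dz":-37,"twist":0}]' && python3 -m pendant '[{"claw":0.28,"dx":8,"dy":1,"dz":0,"twist":0},{"claw":0.28,"dx":16,"dy":2,"dz":0,"twist":0},{"claw":0.28,"dx":24,"dy":3,"dz":0,"twist":0},{"claw":0.28,"dx":32,"dy":4,"dz":0,"twist":0},{"claw":0.28,"dx":40,"dy":5,"dz":0,"twist":0},{"claw":0.28,"dx":48,"dy":6,"dz":0,"twist":0},{"claw":0.28,"dx":56,"dy":7,"dz":0,"twist":0},{"claw":0.28,"dx":60,"dy":8,"dz":0,"twist":0}]'
python3 -c "
from h import *
here(); go(10,-10,19,90)
im,d=eyes.snapshot('top'); places('top','sample',.012);places('top','reference',.012)"
```

```text
clock: 3.85
tool_pos: [0.443, -0.1103, 0.0233]
eef_rot: [-0.102, 0.995, -0.002, 0.001]
contact_force: [-2.4, 0.1, -1.6]
opening: 0.278
finger_force: 1.1
clock: 4.65
tool_pos: [0.5025, -0.102, 0.0225]
eef_rot: [-0.102, 0.995, -0.001, -0.0]
contact_force: [-4.4, -1.5, 4.8]
opening: 0.281
finger_force: 3.2
stage [-47.   -6.2] z 22.5 psi 90.0 F [-4.4 -1.5  4.8] t 4.65
go (10, -10, 19, 90) d [56.6  7.9 -3.5] twist 0.001
top sample 0.78 [224.1 254.4] [0.3867 0.1421 0.012 ]
top sample 0.73 [311.9 276.2] [ 0.3326 -0.0656  0.012 ]
top sample 0.72 [375.4 277. ] [ 0.3287 -0.2148  0.012 ]
top reference 0.43 [274.6 190.7] [0.5395 0.0198 0.012 ]
```

```bash
python3 -m pendant '[{"claw":0.28,"dx":0,"dy":0,"dz":-3,"twist":0},{"claw":0.28,"dx":8,"dy":1,"dz":-3,"twist":0},{"claw":0.28,"dx":16,"dy":2,"dz":-3,"twist":0},{"claw":0.28,"dx":24,"dy":3,"dz":-3,"twist":0},{"claw":0.28,"dx":32,"dy":5,"dz":-3,"twist":0},{"claw":0.28,"dx":40,"dy":6,"dz":-3,"twist":0},{"claw":0.28,"dx":48,"dy":7,"dz":-3,"twist":0},{"claw":0.28,"dx":52,"dy":8,"dz":-3,"twist":0}]' && python3 -m pendant '[{"claw":0.28,"dx":2,"dy":0,"dz":0,"twist":0},{"claw":0.28,"dx":2,"dy":0,"dz":0,"twist":0}]'
python3 -c "
from h import *
here(); go(14.3,-10,19,90)"
```

```text
clock: 5.6
tool_pos: [0.556, -0.0929, 0.0187]
eef_rot: [-0.103, 0.995, 0.0, 0.001]
contact_force: [-1.7, -0.8, -0.6]
opening: 0.28
finger_force: 1.2
clock: 5.8
tool_pos: [0.5572, -0.0929, 0.0188]
eef_rot: [-0.103, 0.995, 0.0, 0.001]
contact_force: [-1.8, 0.4, -0.4]
opening: 0.283
finger_force: 0.3
stage [ 8.4 -8.5] z 18.8 psi 90.0 F [-1.8  0.4 -0.4] t 5.8
go (14.3, -10, 19, 90) d [ 6.1 -0.3  0.2] twist -0.0
```

```bash
python3 -m pendant '[{"claw":0.28,"dx":2,"dy":0,"dz":0,"twist":0},{"claw":0.28,"dx":4,"dy":0,"dz":0,"twist":0},{"claw":0.28,"dx":5,"dy":0,"dz":0,"twist":0},{"claw":0.28,"dx":6,"dy":0,"dz":0,"twist":0},{"claw":0.28,"dx":6,"dy":0,"dz":0,"twist":0}]'; python3 -m pendant '[{"claw":0.28,"dx":1,"dy":0,"dz":0,"twist":0},{"claw":0.28,"dx":1,"dy":0,"dz":0,"twist":0}]'
python3 -c "
from h import *
here()"
```

```text
clock: 6.3
tool_pos: [0.5625, -0.0932, 0.0188]
eef_rot: [-0.103, 0.995, -0.0, -0.0]
contact_force: [-2.5, 0.3, 0.7]
opening: 0.279
finger_force: 1.4
clock: 6.5
tool_pos: [0.5636, -0.0932, 0.0188]
eef_rot: [-0.103, 0.995, -0.0, -0.0]
contact_force: [-3.1, 0.6, 1.4]
opening: 0.277
finger_force: 1.5
stage [ 14.6 -10.1] z 18.8 psi 90.0 F [-3.1  0.6  1.4] t 6.5
```

```bash
python3 -m pendant '[{"claw":0.28,"dx":1,"dy":0,"dz":0,"twist":0},{"claw":0.28,"dx":1,"dy":0,"dz":0,"twist":0}]'; python3 -m pendant '[{"claw":0.28,"dx":1,"dy":0,"dz":0,"twist":0},{"claw":0.28,"dx":1,"dy":0,"dz":0,"twist":0}]'; python3 -m pendant '[{"claw":0.28,"dx":1,"dy":0,"dz":0,"twist":0},{"claw":0.28,"dx":1,"dy":0,"dz":0,"twist":0}]'
python3 -c "
from h import *
here()"
```

```text
clock: 6.7
tool_pos: [0.5646, -0.0932, 0.0188]
eef_rot: [-0.103, 0.995, -0.0, 0.0]
contact_force: [-2.9, -0.1, 1.1]
opening: 0.279
finger_force: 1.5
clock: 6.9
tool_pos: [0.5648, -0.0932, 0.0187]
eef_rot: [-0.103, 0.995, -0.0, -0.001]
contact_force: [-4.4, -0.7, 1.6]
opening: 0.28
finger_force: 2.5
clock: 7.1
tool_pos: [0.5648, -0.0933, 0.0186]
eef_rot: [-0.103, 0.995, -0.0, -0.002]
contact_force: [-6.5, -0.2, 3.0]
opening: 0.279
finger_force: 3.4
stage [ 15.8 -10.5] z 18.6 psi 90.0 F [-6.5 -0.2  3. ] t 7.1
```

The TCP has stalled while the force rises, so the disc is on the back fence. I'll back off, lift, and re-orient for the sideways push.

```bash
python3 -m pendant '[{"claw":0.28,"dx":-10,"dy":-2,"dz":0,"twist":0},{"claw":0.28,"dx":-25,"dy":-5,"dz":0,"twist":0},{"claw":0.28,"dx":-25,"dy":-5,"dz":40,"twist":0},{"claw":0.0,"dx":-25,"dy":-5,"dz":80,"twist":0},{"claw":0.0,"dx":-25,"dy":-5,"dz":80,"twist":0}]'
python3 -c "
from h import *
here(); print(r.get_state()['q'].round(2)); go(43,-60,100,0)
im,d=eyes.snapshot('top'); cv2.imwrite('pics/t3.png',im)"
```

```text
clock: 7.6
tool_pos: [0.546, -0.0977, 0.1035]
eef_rot: [-0.103, 0.995, -0.0, 0.006]
contact_force: [1.5, 0.3, -0.1]
opening: 0.119
finger_force: 0.0
stage [ -3.5 -10.9] z 103.5 psi 90.0 F [ 1.5  0.3 -0.1] t 7.6
[ 0.45  0.86 -0.62  1.89  0.81  0.65  1.1 ]
go (43, -60, 100, 0) d [ 55.6 -38.5  -3.5] twist -1.571
```

```bash
python3 -m pendant '[{"claw":0,"dx":8,"dy":-5,"dz":0,"twist":0.14},{"claw":0,"dx":16,"dy":-10,"dz":0,"twist":0.28},{"claw":0,"dx":24,"dy":-15,"dz":0,"twist":0.42},{"claw":0,"dx":32,"dy":-20,"dz":0,"twist":0.56},{"claw":0,"dx":40,"dy":-25,"dz":0,"twist":0.7},{"claw":0,"dx":48,"dy":-30,"dz":0,"twist":0.84},{"claw":0,"dx":55,"dy":-35,"dz":0,"twist":0.98},{"claw":0,"dx":59,"dy":-38,"dz":0,"twist":1.12}]'; python3 -m pendant '[{"claw":0,"dx":0,"dy":0,"dz":0,"twist":0.14},{"claw":0,"dx":0,"dy":0,"dz":0,"twist":0.28},{"claw":0,"dx":0,"dy":0,"dz":0,"twist":0.42},{"claw":0,"dx":0,"dy":0,"dz":0,"twist":0.45},{"claw":0,"dx":0,"dy":0,"dz":0,"twist":0.45},{"claw":0,"dx":0,"dy":0,"dz":0,"twist":0.45}]'
python3 -c "
from h import *
here(); print(r.get_state()['q'].round(2)); go(43,-60,20,0)
im=cv2.imread('pics/t3.png'); cv2.imwrite('pics/t3c.png',cv2.resize(im[120:260,240:400],None,fx=4,fy=4))"
```

```text
clock: 8.45
tool_pos: [0.6012, -0.1369, 0.0973]
eef_rot: [-0.617, 0.787, -0.0, 0.0]
contact_force: [-0.6, -0.6, -0.2]
opening: 0.004
finger_force: 0.0
clock: 9.05
tool_pos: [0.6005, -0.1362, 0.0982]
eef_rot: [0.775, -0.632, -0.0, -0.0]
contact_force: [0.6, 0.1, -0.9]
opening: 0.004
finger_force: 0.0
stage [ 42.  -59.7] z 98.2 psi -180.2 F [ 0.6  0.1 -0.9] t 9.05
[ 0.65  1.06 -1.01  1.68  1.04  1.03  2.62]
go (43, -60, 20, 0) d [  1.1  -0.1 -78.2] twist 0.003
```

View pics/t3c.png

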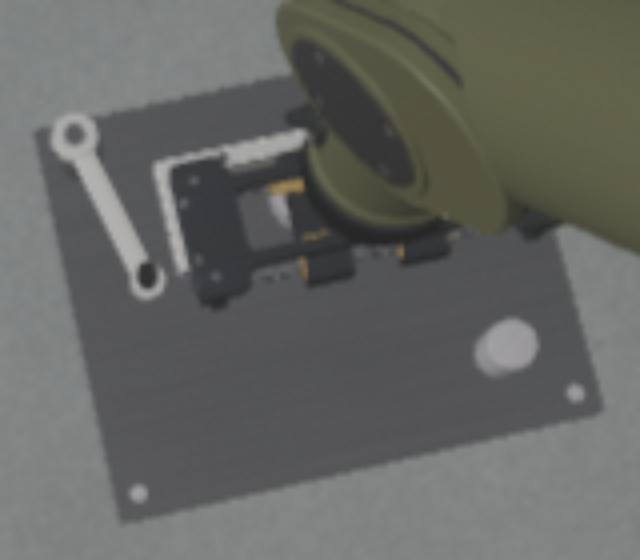

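The picture shows the reference and clamp unchanged and the disc under the gripper near crop (270,215). Joint 7 is close to its limit at 2.62, so I'll take the same grasp line a half turn back.

```bash
for i in 1 2; do :; done; python3 -m pendant '[{"claw":0,"dx":0,"dy":0,"dz":0,"twist":-0.14},{"claw":0,"dx":0,"dy":0,"dz":0,"twist":-0.28},{"claw":0,"dx":0,"dy":0,"dz":0,"twist":-0.42},{"claw":0,"dx":0,"dy":0,"dz":0,"twist":-0.56},{"claw":0,"dx":0,"dy":0,"dz":0,"twist":-0.7},{"claw":0,"dx":0,"dy":0,"dz":0,"twist":-0.84},{"claw":0,"dx":0,"dy":0,"dz":0,"twist":-0.98},{"claw":0,"dx":0,"dy":0,"dz":0,"twist":-1.12}]'; python3 -m pendant '[{"claw":0,"dx":0,"dy":0,"dz":0,"twist":-0.14},{"claw":0,"dx":0,"dy":0,"dz":0,"twist":-0.28},{"claw":0,"dx":0,"dy":0,"dz":0,"twist":-0.42},{"claw":0,"dx":0,"dy":0,"dz":0,"twist":-0.56},{"claw":0,"dx":0,"dy":0,"dz":0,"twist":-0.7},{"claw":0,"dx":0,"dy":0,"dz":0,"twist":-0.84},{"claw":0,"dx":0,"dy":0,"dz":0,"twist":-0.98},{"claw":0,"dx":0,"dy":0,"dz":0,"twist":-1.12}]';  python3 -m pendant '[{"claw":0,"dx":0,"dy":0,"dz":0,"twist":-0.14},{"claw":0,"dx":0,"dy":0,"dz":0,"twist":-0.28},{"claw":0,"dx":0,"dy":0,"dz":0,"twist":-0.42},{"claw":0,"dx":0,"dy":0,"dz":0,"twist":-0.56},{"claw":0,"dx":0,"dy":0,"dz":0,"twist":-0.7},{"claw":0,"dx":0,"dy":0,"dz":0,"twist":-0.84},{"claw":0,"dx":0,"dy":0,"dz":0,"twist":-0.9},{"claw":0,"dx":0,"dy":0,"dz":0,"twist":-0.9}]'
python3 -c "
from h import *
here(); print(r.get_state()['q'].round(2)); go(43,-60,19,0)"
```

```text
clock: 9.85
tool_pos: [0.6007, -0.1362, 0.0988]
eef_rot: [-0.319, 0.948, -0.0, 0.0]
contact_force: [0.1, -0.7, 0.5]
opening: 0.006
finger_force: 0.0
clock: 10.65
tool_pos: [0.6007, -0.136, 0.0989]
eef_rot: [0.233, 0.972, 0.0, 0.0]
contact_force: [-0.2, 0.4, 0.5]
opening: 0.008
finger_force: 0.0
clock: 11.45
tool_pos: [0.6008, -0.1358, 0.099]
eef_rot: [0.631, 0.776, 0.0, 0.0]
contact_force: [-0.3, -0.4, -1.0]
opening: 0.003
finger_force: 0.0
stage [ 42.3 -59.4] z 99.0 psi 0.0 F [-0.3 -0.4 -1. ] t 11.45
[ 0.31  0.87 -0.29  1.7   0.39  0.63  0.01]
go (43, -60, 19, 0) d [  0.8  -0.4 -80. ] twist -0.0
```

```bash
python3 -m pendant '[{"claw":0,"dx":1,"dy":-1,"dz":-40,"twist":0},{"claw":0,"dx":1,"dy":-1,"dz":-70,"twist":0},{"claw":0,"dx":1,"dy":-1,"dz":-80,"twist":0},{"claw":0,"dx":1,"dy":-1,"dz":-80,"twist":0},{"claw":0,"dx":-1,"dy":7,"dz":-80,"twist":0},{"claw":0,"dx":-2,"dy":15,"dz":-80,"twist":0}]'; python3 -c "
from h import *
here()"; python3 -m pendant '[{"claw":0,"dx":-1,"dy":6,"dz":0,"twist":0},{"claw":0,"dx":-2.5,"dy":12,"dz":0,"twist":0},{"claw":0,"dx":-3.8,"dy":18,"dz":0,"twist":0},{"claw":0,"dx":-5,"dy":24,"dz":0,"twist":0},{"claw":0,"dx":-6.3,"dy":30,"dz":0,"twist":0},{"claw":0,"dx":-7.5,"dy":36,"dz":0,"twist":0},{"claw":0,"dx":-8,"dy":40,"dz":0,"twist":0},{"claw":0,"dx":-8,"dy":40,"dz":0,"twist":0}]'
python3 -c "
from h import *
here();go(43,10,19,0)"
```

```text
clock: 12.05
tool_pos: [0.5994, -0.1207, 0.0203]
eef_rot: [0.63, 0.776, 0.001, 0.001]
contact_force: [1.2, -6.4, -0.1]
opening: 0.007
finger_force: 4.6
stage [ 44.1 -44.4] z 20.3 psi 0.0 F [ 1.2 -6.4 -0.1] t 12.05
clock: 12.85
tool_pos: [0.5906, -0.0807, 0.0191]
eef_rot: [0.63, 0.777, 0.0, 0.0]
contact_force: [0.5, -2.5, 2.0]
opening: 0.006
finger_force: 1.3
stage [43.6 -3.3] z 19.1 psi 0.1 F [ 0.5 -2.5  2. ] t 12.85
go (43, 10, 19, 0) d [-3.3 12.9 -0.1] twist -0.002
```

```bash
python3 -m pendant '[{"claw":0,"dx":-0.7,"dy":3,"dz":0,"twist":0},{"claw":0,"dx":-1.4,"dy":6,"dz":0,"twist":0},{"claw":0,"dx":-2,"dy":9,"dz":0,"twist":0},{"claw":0,"dx":-2.5,"dy":12,"dz":0,"twist":0},{"claw":0,"dx":-2.5,"dy":12,"dz":0,"twist":0}]'
python3 -m pendant '[{"claw":0,"dx":-0.2,"dy":1,"dz":0,"twist":0},{"claw":0,"dx":-0.2,"dy":1,"dz":0,"twist":0}]'
python3 -m pendant '[{"claw":0,"dx":-0.2,"dy":1,"dz":0,"twist":0},{"claw":0,"dx":-0.2,"dy":1,"dz":0,"twist":0}]'
python3 -m pendant '[{"claw":0,"dx":-0.2,"dy":1,"dz":0,"twist":0},{"claw":0,"dx":-0.2,"dy":1,"dz":0,"twist":0}]'
python3 -c "
from h import *
here()"
```

```text
clock: 13.35
tool_pos: [0.5879, -0.0689, 0.0187]
eef_rot: [0.63, 0.776, -0.0, -0.0]
contact_force: [0.3, -3.3, 1.9]
opening: 0.006
finger_force: 1.9
clock: 13.55
tool_pos: [0.5879, -0.0688, 0.0187]
eef_rot: [0.63, 0.776, -0.0, 0.0]
contact_force: [1.8, -4.5, 2.9]
opening: 0.005
finger_force: 2.6
clock: 13.75
tool_pos: [0.5878, -0.0688, 0.0187]
eef_rot: [0.631, 0.776, -0.001, 0.001]
contact_force: [1.7, -6.8, 3.0]
opening: 0.006
finger_force: 3.4
clock: 13.95
tool_pos: [0.5878, -0.0688, 0.0188]
eef_rot: [0.631, 0.776, -0.001, 0.001]
contact_force: [2.0, -8.0, 2.1]
opening: 0.006
finger_force: 4.2
stage [43.3  8.9] z 18.8 psi -0.0 F [ 2.  -8.   2.1] t 13.95
```

The disc has stalled against the end fence. I'll retreat, lift, move over to the free side of the clamp pin and look.

```bash
python3 -m pendant '[{"claw":0,"dx":2,"dy":-10,"dz":0,"twist":0},{"claw":0,"dx":5,"dy":-25,"dz":0,"twist":0},{"claw":0,"dx":5,"dy":-25,"dz":40,"twist":0},{"claw":0,"dx":5,"dy":-25,"dz":90,"twist":0},{"claw":0,"dx":-35,"dy":-10,"dz":110,"twist":0},{"claw":0,"dx":-75,"dy":15,"dz":110,"twist":0},{"claw":0,"dx":-105,"dy":50,"dz":110,"twist":0.1},{"claw":0,"dx":-105,"dy":80,"dz":110,"twist":0.23}]'
python3 -c "
from h import *
here();go(0,127,110,13.3)
for n in('top','scene'):
    im,d=eyes.snapshot(n); cv2.imwrite(f'pics/{n}4.png',im)
a=cv2.imread('pics/top4.png')[120:260,240:400]; b=cv2.imread('pics/scene4.png')[190:310,200:350]
cv2.imwrite('pics/m4.png',np.hstack([cv2.resize(a,(400,350),interpolation=2),cv2.resize(b,(400,350),interpolation=2)]))"
```

```text
clock: 14.75
tool_pos: [0.4765, 0.0142, 0.1287]
eef_rot: [0.535, 0.845, -0.002, -0.003]
contact_force: [0.8, -0.3, -0.0]
opening: 0.006
finger_force: 0.0
stage [-48.7 112.8] z 128.7 psi 13.6 F [ 0.8 -0.3 -0. ] t 14.75
go (0, 127, 110, 13.3) d [ 44.7  23.8 -18.7] twist -0.005
```

View pics/m4.png

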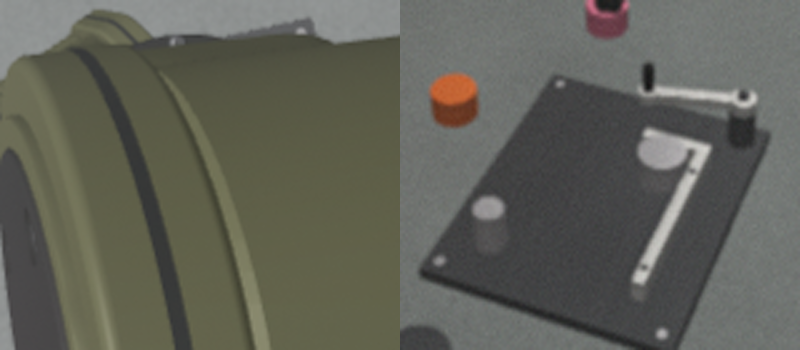

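The scene half of the picture shows the disc flat in the corner (660,150) with the clamp arm and reference untouched; the top view is blocked by the arm. I'll give the disc one light diagonal nudge to be sure it sits on both fences.

```bash
python3 -c "
from h import *
go(4,4,100,45);go(4,4,19,45);print(W(10,10)-W(0,0))"
```

```text
go (4, 4, 100, 45) d [  68.6 -100.7  -28.9] twist 0.544
go (4, 4, 19, 45) d [  68.6 -100.7 -109.9] twist 0.544
[0.00774371 0.01183363]
```

```bash
python3 -m pendant '[{"claw":0,"dx":20,"dy":-40,"dz":0,"twist":0.14},{"claw":0,"dx":45,"dy":-80,"dz":0,"twist":0.28},{"claw":0,"dx":68,"dy":-100,"dz":0,"twist":0.42},{"claw":0,"dx":68,"dy":-100,"dz":0,"twist":0.54},{"claw":0,"dx":68,"dy":-100,"dz":-40,"twist":0.54},{"claw":0,"dx":68,"dy":-100,"dz":-80,"twist":0.54},{"claw":0,"dx":68,"dy":-100,"dz":-109,"twist":0.54},{"claw":0,"dx":68,"dy":-100,"dz":-109,"twist":0.54}]'
python3 -c "
from h import *
here();go(13,13,19,45)"
```

```text
clock: 15.65
tool_pos: [0.5476, -0.087, 0.0161]
eef_rot: [0.293, 0.956, -0.001, -0.004]
contact_force: [-0.3, -0.7, 0.4]
opening: 0.006
finger_force: 0.0
stage [ 0.2 -0.7] z 16.1 psi 44.1 F [-0.3 -0.7  0.4] t 15.65
go (13, 13, 19, 45) d [ 9.7 16.1  2.9] twist 0.016
```

```bash
python3 -m pendant '[{"claw":0,"dx":1,"dy":1,"dz":3,"twist":0},{"claw":0,"dx":4,"dy":6,"dz":3,"twist":0},{"claw":0,"dx":6.5,"dy":10,"dz":3,"twist":0},{"claw":0,"dx":7.5,"dy":12,"dz":3,"twist":0},{"claw":0,"dx":7.5,"dy":12,"dz":3,"twist":0}]'
python3 -m pendant '[{"claw":0,"dx":0.6,"dy":0.9,"dz":0,"twist":0},{"claw":0,"dx":1.2,"dy":1.8,"dz":0,"twist":0},{"claw":0,"dx":1.2,"dy":1.8,"dz":0,"twist":0}]'
python3 -m pendant '[{"claw":0,"dx":0.6,"dy":0.9,"dz":0,"twist":0},{"claw":0,"dx":1.2,"dy":1.8,"dz":0,"twist":0},{"claw":0,"dx":1.2,"dy":1.8,"dz":0,"twist":0}]'
python3 -m pendant '[{"claw":0,"dx":0.6,"dy":0.9,"dz":0,"twist":0},{"claw":0,"dx":1.2,"dy":1.8,"dz":0,"twist":0},{"claw":0,"dx":1.2,"dy":1.8,"dz":0,"twist":0}]'
python3 -c "
from h import *
here()"
```

```text
clock: 16.15
tool_pos: [0.5587, -0.0735, 0.0236]
eef_rot: [0.292, 0.956, 0.0, 0.001]
contact_force: [0.6, -0.6, 0.2]
opening: 0.006
finger_force: 0.0
clock: 16.45
tool_pos: [0.5591, -0.0723, 0.0228]
eef_rot: [0.293, 0.956, 0.0, 0.0]
contact_force: [0.2, 0.4, 0.3]
opening: 0.007
finger_force: 0.0
clock: 16.75
tool_pos: [0.5604, -0.0704, 0.0227]
eef_rot: [0.292, 0.956, 0.0, 0.0]
contact_force: [-0.4, 0.3, 0.2]
opening: 0.002
finger_force: 0.0
clock: 17.05
tool_pos: [0.5606, -0.0701, 0.0226]
eef_rot: [0.293, 0.956, -0.001, -0.001]
contact_force: [-2.5, -2.5, 2.3]
opening: 0.004
finger_force: 1.9
stage [16.5 13.2] z 22.6 psi 44.1 F [-2.5 -2.5  2.3] t 17.05
```

```bash
python3 -m pendant '[{"claw":0,"dx":0.6,"dy":0.9,"dz":-2,"twist":0},{"claw":0,"dx":1.2,"dy":1.8,"dz":-2,"twist":0},{"claw":0,"dx":1.2,"dy":1.8,"dz":-2,"twist":0}]'
python3 -m pendant '[{"claw":0,"dx":0.6,"dy":0.9,"dz":0,"twist":0},{"claw":0,"dx":1.2,"dy":1.8,"dz":0,"twist":0},{"claw":0,"dx":1.2,"dy":1.8,"dz":0,"twist":0}]'
python3 -c "
from h import *
here()"
```

```text
clock: 17.35
tool_pos: [0.5607, -0.0702, 0.0206]
eef_rot: [0.294, 0.956, -0.003, -0.001]
contact_force: [-4.3, -6.1, 4.9]
opening: 0.004
finger_force: 4.0
clock: 17.65
tool_pos: [0.5608, -0.0702, 0.0207]
eef_rot: [0.294, 0.956, -0.005, -0.002]
contact_force: [-6.8, -9.1, 7.5]
opening: 0.004
finger_force: 5.7
stage [16.6 13. ] z 20.7 psi 44.0 F [-6.8 -9.1  7.5] t 17.65
```

Stalled on the diagonal at 11 N, so it is seated on both fences. The stall points agree and give a stage correction of about (+1.5, −2) mm. Now the clamp.

```bash
echo 'C=C+RS@np.array([.0015,-.002])' >> h.py
python3 -m pendant '[{"claw":0,"dx":-5,"dy":-7,"dz":0,"twist":0},{"claw":0,"dx":-12,"dy":-18,"dz":0,"twist":0},{"claw":0,"dx":-12,"dy":-18,"dz":40,"twist":0},{"claw":0,"dx":-12,"dy":-18,"dz":85,"twist":0},{"claw":0,"dx":-12,"dy":-18,"dz":110,"twist":-0.13},{"claw":0,"dx":-20,"dy":30,"dz":110,"twist":-0.26},{"claw":0,"dx":-30,"dy":75,"dz":110,"twist":-0.4},{"claw":0,"dx":-39,"dy":110,"dz":110,"twist":-0.52}]'
python3 -c "
from h import *
here();go(0,128,110,13.3);go(0,128,71,13.3)
im,d=eyes.snapshot('scene')
places('scene','clamp_handle',.075)
for d in nets.spot_in('scene','clamp_handle')[:2]: print(d)
print(proj('scene',[np.r_[W(5.6,102.7),.061],np.r_[W(5.6,102.7),.088]]))"
```

```text
clock: 18.45
tool_pos: [0.5249, 0.0479, 0.1312]
eef_rot: [0.53, 0.848, 0.002, 0.0]
contact_force: [0.8, -0.1, 0.2]
opening: 0.007
finger_force: 0.0
stage [  4.1 138. ] z 131.2 psi 14.2 F [ 0.8 -0.1  0.2] t 18.45
go (0, 128, 110, 13.3) d [ -2.  -10.6 -21.2] twist -0.015
go (0, 128, 71, 13.3) d [ -2.  -10.6 -60.2] twist -0.015
scene clamp_handle 0.59 [292.8 213.1] [0.5263 0.0228 0.075 ]
{'box': [0.5188, 0.5024, 0.0795, 0.0452], 'confidence': 0.56}
[[293.21296344 219.75310764]
 [293.30289505 211.75130108]]
```

```bash
python3 -m pendant '[{"claw":0,"dx":-2,"dy":-9,"dz":-30,"twist":0},{"claw":0,"dx":-2,"dy":-9,"dz":-60,"twist":0},{"claw":0,"dx":-2,"dy":-9,"dz":-60,"twist":0},{"claw":0,"dx":-2,"dy":-9,"dz":-60,"twist":0}]'
cat >> h.py <<'E'
def arc(ths):
    p,yaw=where()
    for t in ths:
        T=np.array([np.sin(t),-np.cos(t)]); q=np.array([100-97*np.cos(t),125-97*np.sin(t)])-15*T
        d=(W(*q)-p[:2])*1e3; print(round(t,2),d.round(1),"dz",round(71-p[2]*1e3,1),"twist",round((t+A-yaw+np.pi/2)%np.pi-np.pi/2,3))
E
python3 -c "
from h import *
here();arc(np.arange(.2,1.0,.05))"
```

```text
clock: 19.0
tool_pos: [0.5229, 0.035, 0.0707]
eef_rot: [0.529, 0.849, -0.0, -0.0]
contact_force: [0.2, 0.8, 0.0]
opening: 0.002
finger_force: 0.0
stage [ -0.5 125.7] z 70.7 psi 14.3 F [0.2 0.8 0. ] t 19.0
0.2 [ 3.4 -4.6] dz 0.3 twist -0.05
0.25 [ 4.8 -9.3] dz 0.3 twist -0.0
0.3 [  6.3 -14. ] dz 0.3 twist 0.05
0.35 [  8.2 -18.6] dz 0.3 twist 0.1
0.4 [ 10.2 -23. ] dz 0.3 twist 0.15
0.45 [ 12.4 -27.4] dz 0.3 twist 0.2
0.5 [ 14.9 -31.6] dz 0.3 twist 0.25
0.55 [ 17.6 -35.7] dz 0.3 twist 0.3
0.6 [ 20.5 -39.7] dz 0.3 twist 0.35
0.65 [ 23.6 -43.5] dz 0.3 twist 0.4
0.7 [ 26.8 -47.2] dz 0.3 twist 0.45
0.75 [ 30.3 -50.7] dz 0.3 twist 0.5
0.8 [ 33.9 -54. ] dz 0.3 twist 0.55
0.85 [ 37.6 -57.1] dz 0.3 twist 0.6
0.9 [ 41.6 -60.1] dz 0.3 twist 0.65
0.95 [ 45.6 -62.8] dz 0.3 twist 0.7
```

```bash
python3 -m pendant '[{"claw":0,"dx":3.4,"dy":-4.6,"dz":0,"twist":0},{"claw":0,"dx":4.8,"dy":-9,"dz":0,"twist":0},{"claw":0,"dx":6.3,"dy":-14,"dz":0,"twist":0.05},{"claw":0,"dx":8.2,"dy":-18.6,"dz":0,"twist":0.1},{"claw":0,"dx":10.2,"dy":-23,"dz":0,"twist":0.15},{"claw":0,"dx":12.4,"dy":-27.4,"dz":0,"twist":0.2},{"claw":0,"dx":15,"dy":-31.6,"dz":0,"twist":0.25},{"claw":0,"dx":15,"dy":-31.6,"dz":0,"twist":0.25}]'
python3 -c "
from h import *
here();arc(np.arange(.5,1.03,.05))
im,d=eyes.snapshot('scene');places('scene','clamp_handle',.075)"
```

```text
clock: 19.8
tool_pos: [0.5391, 0.0033, 0.0717]
eef_rot: [0.419, 0.908, 0.001, 0.001]
contact_force: [-0.3, 0.6, 0.7]
opening: 0.005
finger_force: 0.0
stage [ 8.8 91.3] z 71.7 psi 28.6 F [-0.3  0.6  0.7] t 19.8
0.5 [-1.2  0.1] dz -0.7 twist 0.0
0.55 [ 1.5 -4. ] dz -0.7 twist 0.05
0.6 [ 4.4 -8. ] dz -0.7 twist 0.1
0.65 [  7.4 -11.8] dz -0.7 twist 0.15
0.7 [ 10.7 -15.5] dz -0.7 twist 0.2
0.75 [ 14.1 -19. ] dz -0.7 twist 0.25
0.8 [ 17.7 -22.3] dz -0.7 twist 0.3
0.85 [ 21.5 -25.4] dz -0.7 twist 0.35
0.9 [ 25.4 -28.4] dz -0.7 twist 0.4
0.95 [ 29.5 -31.1] dz -0.7 twist 0.45
1.0 [ 33.7 -33.7] dz -0.7 twist 0.5
scene clamp_handle 0.72 [288.9 224. ] [ 0.5442 -0.0238  0.075 ]
```

```bash
python3 -m pendant '[{"claw":0,"dx":1.5,"dy":-4,"dz":0,"twist":0.05},{"claw":0,"dx":4.4,"dy":-8,"dz":0,"twist":0.1},{"claw":0,"dx":7.4,"dy":-11.8,"dz":0,"twist":0.15},{"claw":0,"dx":10.7,"dy":-15.5,"dz":0,"twist":0.2},{"claw":0,"dx":14,"dy":-19,"dz":0,"twist":0.25},{"claw":0,"dx":17.7,"dy":-22.3,"dz":0,"twist":0.3},{"claw":0,"dx":21.5,"dy":-25.4,"dz":0,"twist":0.35},{"claw":0,"dx":21.5,"dy":-25.4,"dz":0,"twist":0.35}]'
python3 -c "
from h import *
here();arc(np.arange(.85,1.08,.05))
im,d=eyes.snapshot('scene');places('scene','clamp_handle',.075);cv2.imwrite('pics/s5.png',cv2.resize(im[190:310,200:350],None,fx=5,fy=5,interpolation=2))"
```

```text
clock: 20.7
tool_pos: [0.5596, -0.0215, 0.0709]
eef_rot: [0.255, 0.967, 0.0, 0.0]
contact_force: [-0.5, -0.3, 0.2]
opening: 0.005
finger_force: 0.0
stage [23.9 62.8] z 70.9 psi 48.7 F [-0.5 -0.3  0.2] t 20.7
0.85 [ 0.9 -0.6] dz 0.1 twist 0.0
0.9 [ 4.9 -3.6] dz 0.1 twist 0.05
0.95 [ 8.9 -6.3] dz 0.1 twist 0.1
1.0 [13.1 -8.9] dz 0.1 twist 0.15
1.05 [ 17.5 -11.2] dz 0.1 twist 0.2
```

View pics/s5.png

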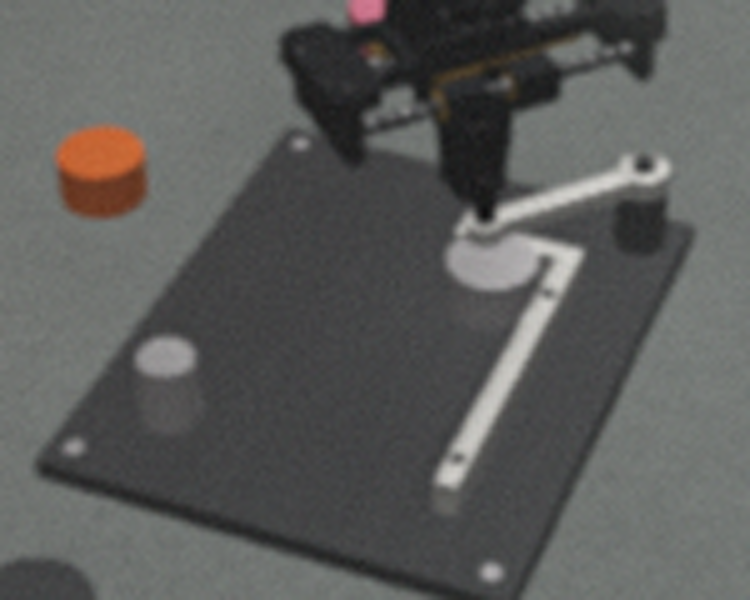

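The pin is at crop (487,212), just ahead of the fingers. The arm is swinging over the end fence, and the disc is still in the corner at (492,262). I'll continue to the stop.

```bash
python3 -m pendant '[{"claw":0,"dx":2.9,"dy":-2.1,"dz":0,"twist":0.03},{"claw":0,"dx":4.9,"dy":-3.6,"dz":0,"twist":0.05},{"claw":0,"dx":6.9,"dy":-5,"dz":0,"twist":0.08},{"claw":0,"dx":8.9,"dy":-6.3,"dz":0,"twist":0.1},{"claw":0,"dx":8.9,"dy":-6.3,"dz":0,"twist":0.1}]'
python3 -m pendant '[{"claw":0,"dx":0.8,"dy":-0.5,"dz":0,"twist":0.01},{"claw":0,"dx":1.6,"dy":-1,"dz":0,"twist":0.02},{"claw":0,"dx":1.6,"dy":-1,"dz":0,"twist":0.02}]'
python3 -m pendant '[{"claw":0,"dx":0.8,"dy":-0.5,"dz":0,"twist":0},{"claw":0,"dx":1.6,"dy":-1,"dz":0,"twist":0},{"claw":0,"dx":1.6,"dy":-1,"dz":0,"twist":0}]'
python3 -m pendant '[{"claw":0,"dx":0.8,"dy":-0.5,"dz":0,"twist":0},{"claw":0,"dx":1.6,"dy":-1,"dz":0,"twist":0},{"claw":0,"dx":1.6,"dy":-1,"dz":0,"twist":0}]'
python3 -c "
from h import *
here();arc([.95,.97,1,1.05])"
```

```text
clock: 21.3
tool_pos: [0.5687, -0.0277, 0.0707]
eef_rot: [0.205, 0.979, 0.0, 0.0]
contact_force: [-0.6, 0.2, -0.2]
opening: 0.008
finger_force: 0.0
clock: 21.6
tool_pos: [0.5699, -0.0285, 0.0707]
eef_rot: [0.196, 0.981, 0.0, -0.0]
contact_force: [-0.1, 0.2, 0.0]
opening: 0.004
finger_force: 0.4
clock: 21.9
tool_pos: [0.5702, -0.0287, 0.0706]
eef_rot: [0.195, 0.981, 0.0, -0.001]
contact_force: [-4.3, 2.6, 2.8]
opening: 0.002
finger_force: 2.5
clock: 22.2
tool_pos: [0.5703, -0.0288, 0.0706]
eef_rot: [0.195, 0.981, 0.0, -0.003]
contact_force: [-8.5, 4.7, 5.3]
opening: 0.006
finger_force: 4.3
stage [32.9 53.6] z 70.6 psi 55.7 F [-8.5  4.7  5.3] t 22.2
0.95 [-1.7  0.9] dz 0.4 twist -0.023
0.97 [-0.  -0.2] dz 0.4 twist -0.003
1 [ 2.5 -1.7] dz 0.4 twist 0.027
1.05 [ 6.8 -4. ] dz 0.4 twist 0.077
```

Stalled exactly at 0.97 with about 10 N, so the arm is at its stop. I'll back off along the push line, lift clear, and check.

```bash
python3 -m pendant '[{"claw":0,"dx":-5,"dy":3,"dz":0,"twist":0},{"claw":0,"dx":-15,"dy":9,"dz":0,"twist":0},{"claw":0,"dx":-28,"dy":18,"dz":0,"twist":0},{"claw":0,"dx":-28,"dy":18,"dz":45,"twist":0},{"claw":0,"dx":-28,"dy":18,"dz":90,"twist":0},{"claw":0,"dx":-50,"dy":60,"dz":110,"twist":0},{"claw":0,"dx":-70,"dy":105,"dz":120,"twist":0},{"claw":0,"dx":-90,"dy":150,"dz":120,"twist":0}]'
python3 -m pendant '[{"claw":0,"dx":-10,"dy":45,"dz":10,"twist":0},{"claw":0,"dx":-20,"dy":90,"dz":20,"twist":0},{"claw":0,"dx":-30,"dy":135,"dz":20,"twist":0},{"claw":0,"dx":-30,"dy":180,"dz":20,"twist":0},{"claw":0,"dx":-30,"dy":220,"dz":20,"twist":0},{"claw":0,"dx":-30,"dy":220,"dz":20,"twist":0},{"claw":0,"dx":-30,"dy":220,"dz":20,"twist":0}]'
python3 -c "
from h import *
here()
for n in('top','scene'):
    im,d=eyes.snapshot(n); cv2.imwrite(f'pics/{n}6.png',im)
a=cv2.imread('pics/top6.png'); b=cv2.imread('pics/scene6.png')[190:310,200:350]
cv2.imwrite('pics/m6.png',np.hstack([cv2.resize(a[120:260,240:400],(400,350),interpolation=2),cv2.resize(b,(400,350),interpolation=2)]))"
```

```text
clock: 23.0
tool_pos: [0.4849, 0.1197, 0.1926]
eef_rot: [0.197, 0.98, 0.001, 0.003]
contact_force: [0.5, 1.2, -0.3]
opening: 0.005
finger_force: 0.0
clock: 23.7
tool_pos: [0.4537, 0.3393, 0.2107]
eef_rot: [0.195, 0.981, 0.0, 0.001]
contact_force: [0.4, -0.6, 0.1]
opening: 0.004
finger_force: 0.0
stage [ -6.  437.8] z 210.7 psi 55.7 F [ 0.4 -0.6  0.1] t 23.7
```

View pics/m6.png

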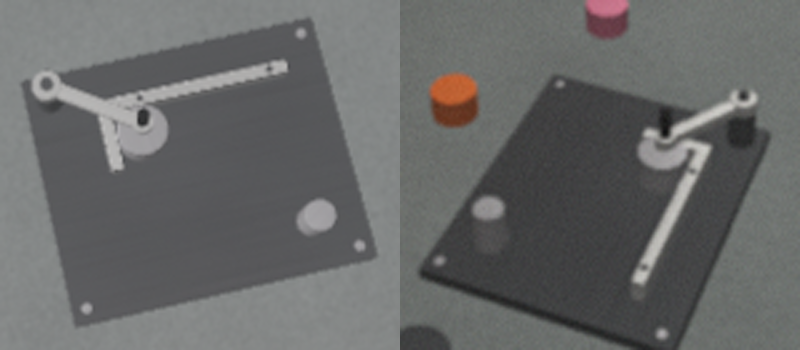

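The picture shows the disc flat in the corner at (142,130) with the arm's pin over its middle at (143,118). The reference has not moved at (318,216), and the robot is clear.

```bash
python3 -c "
from h import *
print(r.finish_job())"
```

```text
the job is handed in; nothing more can be done
None
```

The job is handed in: the wide disc was pushed flat into the corner until it stalled against both fences, and the hold-down arm was pushed to its stop over the disc; the reference still stands in its place in the last pictures, nothing on the bench was touched, and the robot clock read about 24 s.

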